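Bring the carton rest down to a flatter notch

ROBOT

A 7-joint arm with a two-finger parallel gripper is mounted at the origin on the work surface. World frame = base frame: x ahead of the robot, y to its left, z up, the work surface at z = 0. Lengths are in mm, angles in rad, forces in N, time in s.
With the tool pointing down it reaches from about 425 to 825 mm from the base axis. Payload 3.6 kg.
Tool frame: the origin (TCP) lies midway between the tips of the shut fingers; the grasp point (between the pads) lies 19 mm behind it; z points along the fingers, y is the line along which they close (so a half turn about z gives the same grasp; the last joint's range is limited). The gripper opens to 85 mm and grips with 20 to 120 N. Pads are 22 mm wide; open, the fingers measure 114 mm over their backs; the gripper's body (76 mm by 85 mm) begins 54 mm behind the grasp point. The pads swing forward as they close: fully open they stand 13 mm farther back than shut.
Start: joints at [1.308, 0.615, -0.013, 1.423, 0.008, 1.103, -0.04], TCP at [151.867, -631.98, 231.297] pointing down, gripper open.
Joint ranges: [-3.12, 3.12], [-0.3, 2.06], [-1.34, 1.32], [0.26, 2.42], [-1.36, 4.5], [0.01, 1.98], [-2.84, 2.84]. Speed limits (rad/s): [2.79, 2.79, 3.14, 3.14, 3.14, 3.14, 3.14].

INTERFACE

Orientations are given as a unit quaternion [x, y, z, w].
In Python, from bench import bot, fingers, solver, viewer, job, readout gives the robot as it stands. Calls block until the motion is done:
- bot.goto(position, orientation): joint-space move of the TCP to a pose.
- bot.move_l(position, ori=None, max_speed=150, threshold=None): straight line of the TCP; ori=None keeps the orientation; max_speed is the mean speed in mm/s. With threshold (N) it stops when the force on the tool has changed by that much, and returns True; else False.
- bot.movej(angles): joint-space move.
- fingers.set_gripper(opening, grip_force=None): finger opening in mm; grip_force is the grip in N (None keeps the last); returns when the fingers have stopped.
- bot.pause(seconds).
- solver.ik(position, orientation): joint angles nearest the present ones, or None.
- viewer.capture(name): name is "scene" or "top"; returns the picture (480x640x3 uint8, red, green, blue); there is no depth.
- viewer.camera_model(name): a dict with "fovy" (degrees; the focal length in pixels is half the picture's height over the tangent of half this angle, whatever the lens; pixels are square), "cx", "cy" (the principal point, pixels), "D" ([k1, k2, p1, p2, k3] as OpenCV has them; the pictures are not rectified), "T" (4x4, takes a point from camera to world coordinates). Camera axes: x right, y down, z forward; pixel columns grow to the right and rows downward; lengths in mm; the calibration is good to about 2 mm. A picture is of the moment at which its call begins. camera_model takes no time and is no camera call.
A pose or a line that the arm cannot do raises bot.PlanningError and nothing moves.
- job.finish_job(): hands the job in; it is judged then, once.
Readings, each from a call of its own:
- readout.read_clock(): time.
- readout.read_q(): joint angles.
- readout.read_qd(): joint speeds.
- readout.read_joint_efforts(): joint torques, N m.
- readout.read_tcp_pos(): TCP position.
- readout.read_tcp_rot(): TCP orientation.
- readout.read_wrist_force(): force on the tool from outside, world axes, zero at the start.
- readout.read_ft_torque(): the same for the moment, N m.
- readout.read_finger_gap(): finger opening in mm.
- readout.read_grip_force(): force on a finger pad.
Only numpy, scipy, OpenCV 4.12 (cv2) and the standard library are available. Lean on these libraries where they do the work, as an engineer would, in place of code of your own. Each camera call takes 0.05 s, during which the arm holds its last target. There are 200 camera calls.

TASK

The carton rest on the packing table is propped too steep for the next job: set it on the second notch from the bottom. Its ratchet only lets the board go up, so lift the board by its handle past the top notch until the prop lets go, lower it gently all the way down onto the stand, then raise it again to the second notch, ease it down until the prop carries it, and let go. Do not haul on it at the top stop, and do not press or drop it onto the prop; leave the things around it where they are.

Things in the scene. Friction and masses are not known exactly. Their poses are not given: they have to be found in the camera images.
- board (a joint): tilt of the white board, rad: 0 = flat on the stand, grows as the handle end rises; turns about the stand's hinge axis with slight friction. Board 218 mm long from the hinge, 200 wide, 10 thick, 0.35 to 0.6 kg with its handle; 30 mm aluminium ledge on its low, hinged edge. It starts on the third notch from the bottom. Lowered below 0.3 rad after a reset, the ratchet works again on the next lift
- handle (a point): middle of the handle: a round steel bar 10 mm thick, 120 long between two side rods, parallel to the hinge at the free end of the board. 280 mm from the hinge axis along the board, 5 mm above the plane of its underside; 53 mm free between bar and board. Turns with the board: x from hinge to bar, y along the bar, z out of the board's face. Bar 55 mm above the table when flat, 300 at the top stop
- stand: grey steel frame under the board, 245 x 230 mm, bolted down, its rails 40 mm high. Origin at table height under its middle; x points along the stand from the hinge (robot side) towards the handle end, y along the hinge axis, z up. The hinge axis lies 115 mm from the origin towards -x, 50 mm above the table, in the plane of the board's underside; the frame ends 115 mm from the origin at the handle end
- notches (a point): point on the stand under the board, between the second and third of four pairs of steel saw-tooth notch blocks. The prop's foot clicks over them as the board rises, dropping in 0.01 to 0.03 rad above the tilt at which the notch then holds. Held tilts from the bottom: 0.46, second 0.58 to 0.70, 0.79, 0.88 rad. The second pair is clamped by hand, to suit the cartons, so its place differs; the others vary by 0.01
- stops (a point): point on the stand at about the two rubber end stops for the prop's foot. Past the fourth (top) notch, at a tilt of 1.03 to 1.07 rad, two steel drop arms fall in behind the foot and cover the notches: the board can then be lowered, under its own weight, without catching. The stops become firm 0.04 to 0.06 rad above that (1.09 to 1.12 rad) and yield 0.003 rad per N at the handle; 1 N there puts 3.5 N on the prop
- prop: prop under the board: steel strip 125 mm long, 14 wide, with a black nylon foot bar 64 x 8 mm. Origin at its pivot, 95 mm from the hinge along the board, 8 below its underside; turns about y. Carrying the board it bears 3 to 8 N; 1 N down on the handle adds 2.5 to 3 N; letting the board drop the last 2 mm knocks it with 15 to 30 N. Never load it beyond 30 N, in a notch or at the stops
- bundle_a: banded bundle of flat paper cartons, 160 x 100 x 48 mm, lying near the stand's right side; loose, not part of the job
- bundle_b: smaller banded bundle of flat cartons, 110 x 80 x 32 mm, near the stand's left side; loose, not part of the job
- tape: roll of packing tape lying flat, 96 mm across, 48 mm high, left of the stand; loose, not part of the job
- ink: small ink jar, 44 mm across, 75 mm high, right of the stand near the handle end; loose, not part of the job
- stamp: wooden hand stamp standing upright, 34 mm across, 72 mm high, left of the stand near the handle end; loose, not part of the job
- pencup: white cup with pens, 76 mm across, 95 mm high (170 with the pens), farther out on the right; loose, not part of the job
- rule: steel rule 30 x 310 x 4 mm lying crosswise on the table beyond the handle end of the stand; loose, not part of the job

How it is judged (in metres and radians):
On the way, in this order (a step that is already met when the one before it is completed fails the run):
1. the board has been lifted past its top notch (tilt above 1.0 rad) (value of joint board above 1 rad).
2. the board has been lowered all the way down onto the stand (tilt below 0.05 rad) (value of joint board below 0.05 rad), for 0.1 s.
At the end, for the whole second after the job is handed in: The board stands still at the second notch from the bottom (tilt 0.555 to 0.73 rad), its weight on the prop (more than 1.5 N), and the gripper has let go (value of joint board between 0.555 and 0.73 rad and velocity of joint board between -0.02 and 0.02 rad/s and contact force between prop and anything else above 1.5 N); the robot touches nothing.
It fails at once if the prop is loaded beyond 30 N (the board pressed or dropped onto a notch, or hauled against the top stop) (contact force between prop and anything else above 30 N).
It fails at once if the board is let fall (sinking faster than 1.0 rad/s) (velocity of joint board below -1 rad/s).
It fails at once if something lying around is shoved more than 30 mm (distance of any of bundle_a, bundle_b, tape, ink, stamp, pencup, rule from where it was at the start of the episode above 0.03 m).
It also fails if it takes over 72 s, if anything falls off the work surface, if the arm or the gripper's body presses on something with over 40 N, if the wrist force passes 120 N, or if a joint passes its speed limit or range.

## Working session

There is one attempt and no reset: what is moved stays moved. The work goes in short steps, each a Python script; the robot and the scene stay as the last script left them, time stands still between calls to the robot, and variables do not carry over. Pictures are saved under pics/ and viewed, at most 10 in all, crops included, and the job is handed in when it is done.

```bash
ls; mkdir -p pics; python3 - <<'E'
from bench import *
import cv2,numpy as np
for n in ["scene","top"]:
    im=viewer.capture(n); cv2.imwrite(f"pics/{n}0.png",im[:,:,::-1])
    m=viewer.camera_model(n); print(n,m["fovy"],m["cx"],m["cy"],m["D"]); print(np.round(m["T"],3))
print(readout.read_clock(),readout.read_tcp_pos(),readout.read_tcp_rot(),readout.read_q())
E
```

```text
pics
scene 49.408634005405744 317.8648528290117 244.0144067495831 [0.04944169 0.         0.         0.         0.        ]
[[ 7.790000e-01  4.380000e-01 -4.490000e-01  1.018174e+03]
 [ 6.270000e-01 -5.510000e-01  5.510000e-01 -5.743450e+02]
 [-6.000000e-03 -7.100000e-01 -7.040000e-01  7.642790e+02]
 [ 0.000000e+00  0.000000e+00  0.000000e+00  1.000000e+00]]
top 54.39772328948131 319.7063184074693 241.57205563106444 [-0.05909494  0.          0.          0.          0.        ]
[[ 1.800000e-02 -9.900000e-01  1.400000e-01  4.345170e+02]
 [-1.000000e+00 -1.600000e-02  1.100000e-02 -3.535200e+01]
 [-8.000000e-03 -1.400000e-01 -9.900000e-01  1.098931e+03]
 [ 0.000000e+00  0.000000e+00  0.000000e+00  1.000000e+00]]
0.1 [ 151.69720851 -631.32960674  230.23428077] [ 9.93055600e-01  1.17640014e-01 -1.51686442e-04 -1.17413501e-03] [ 1.30849722  0.61583883 -0.01260351  1.42476625  0.00808537  1.10340521
 -0.04042127]
```

View pics/scene0.png

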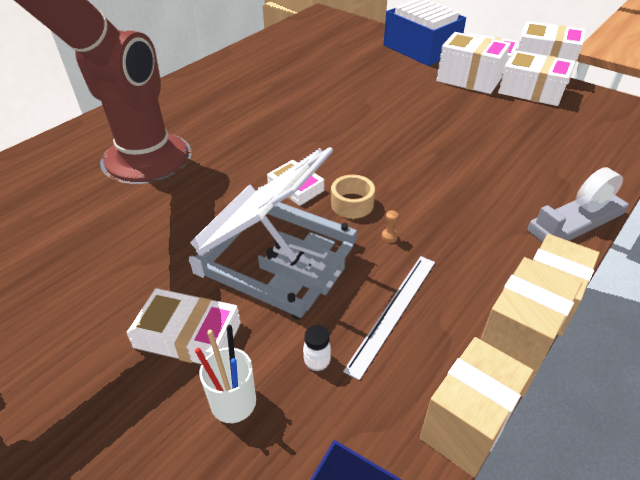

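View pics/top0.png

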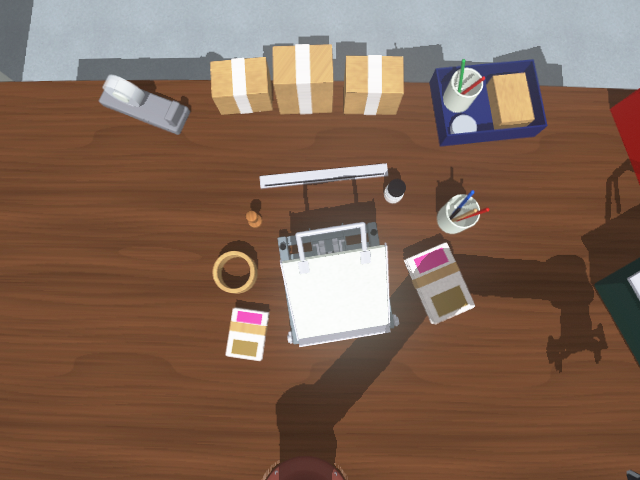

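Scene: the bar is at about (298,236)–(366,226) in the top view, and the hinge edge at (289,337)–(397,320). The loose items are clear of the board's sweep. I'll zoom in on the handle in both views.

```bash
python3 - <<'E'
import cv2,numpy as np
a=cv2.imread("pics/top0.png")[215:355,265:415]; b=cv2.imread("pics/scene0.png")[140:280,185:365]
a=cv2.resize(a,None,fx=4,fy=4,interpolation=cv2.INTER_CUBIC)[:, :]
b=cv2.resize(b,None,fx=4,fy=4,interpolation=cv2.INTER_CUBIC)
cv2.imwrite("pics/topc.png",a);cv2.imwrite("pics/scenec.png",b)
E
```

```text
(no output)
```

View pics/topc.png

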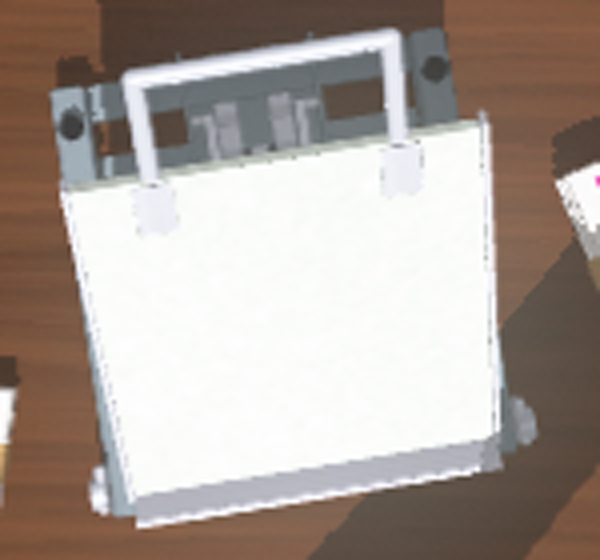

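View pics/scenec.png

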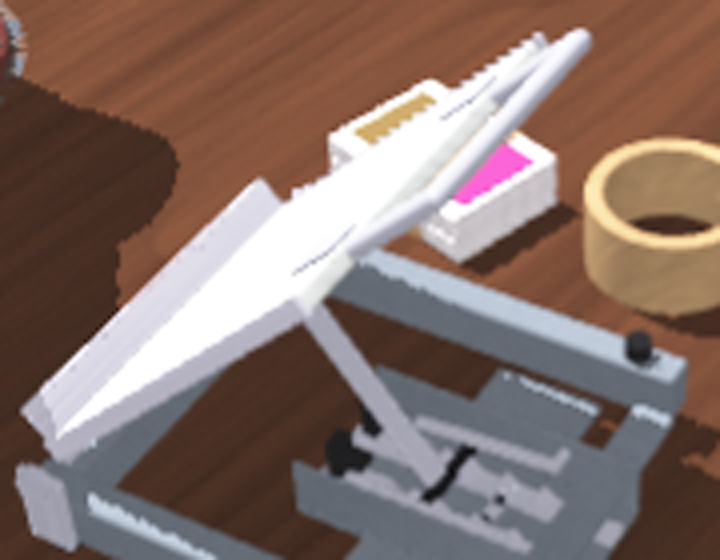

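The crops show the bar ends at top-view crop (131,77) and (392,35), and at scene-view crop (437,200) and (582,38). The hinge knobs are at top crop (100,490) and (522,422). Next I'll triangulate these.

```bash
cat > geo.py <<'E'
import numpy as np, cv2
from bench import *
def ray(n,p):
    m=viewer.camera_model(n); f=240/np.tan(np.radians(m["fovy"])/2)
    K=np.array([[f,0,m["cx"]],[0,f,m["cy"]],[0,0,1.]])
    u=cv2.undistortPoints(np.array([[p]],float),K,np.array(m["D"]))[0,0]
    T=np.array(m["T"]); d=T[:3,:3]@[u[0],u[1],1]; return T[:3,3],d/np.linalg.norm(d)
def plane(n,p,z):
    o,d=ray(n,p); return o+d*(z-o[2])/d[2]
def tri(a,b):
    (o1,d1),(o2,d2)=ray("top",a),ray("scene",b)
    s=np.linalg.lstsq(np.c_[d1,-d2],o2-o1,rcond=None)[0]
    p,q=o1+s[0]*d1,o2+s[1]*d2; return (p+q)/2,np.linalg.norm(p-q)
E
python3 - <<'E'
from geo import *
np.set_printoptions(precision=1,suppress=True)
c=lambda X,Y,x0,y0:((X+.5)/4-.5+x0,(Y+.5)/4-.5+y0)
t=lambda X,Y:c(X,Y,265,215); s=lambda X,Y:c(X,Y,185,140)
L,R=t(131,77),t(392,35)
print(tri(L,s(582,38)),tri(R,s(437,200)))
zb=50+280*np.sin(.79)+5*np.cos(.79)
pl,pr=plane("top",L,zb),plane("top",R,zb); print("bar",pl,pr,np.linalg.norm(pl-pr))
kl,kr=plane("top",t(100,490),50),plane("top",t(522,422),50); print("hinge",kl,kr,np.linalg.norm(kl-kr))
for a,b in((pl,pr),(kl,kr)): print(np.arctan2(-(a-b)[0],(a-b)[1]))
print("rail knobs",plane("top",t(72,125),48),plane("top",t(434,67),48))
y=(pl-pr)/np.linalg.norm(pl-pr); x=np.array([y[1],-y[0],0]); m=(pl+pr)/2; k=(kl+kr)/2
print("mid bar",m,"hinge mid",k,"dist x",(m-k)@x,"exp",280*np.cos(.79)-5*np.sin(.79),"dy",(m-k)@y)
E
```

```text
(array([567.2,  14.6, 255.7]), np.float64(0.8610694915193591)) (array([ 588.9, -104.8,  254.2]), np.float64(0.9241712464687796))
bar [568.   15.1 252.4] [ 589.5 -104.6  252.4] 121.56497976518423
hinge [368.6  38.8  50. ] [ 409.7 -194.5   50. ] 236.86932367372643
0.17795033892481524
0.17463681230491115
rail knobs [572.1  60.1  48. ] [ 608.8 -145.3   48. ]
mid bar [578.8 -44.8 252.4] hinge mid [389.2 -77.9  50. ] dist x 192.4798369700488 exp 193.52492202053804 dy -0.9896592128663357
```

```bash
cat > arm.py <<'E'
from geo import *
from scipy.spatial.transform import Rotation as Rn
np.set_printoptions(precision=3,suppress=True)
YAW=.1765; X=np.array([np.cos(YAW),np.sin(YAW),0]); Z=np.array([0,0,1.])
H=np.array([388.9,-78.3,50.]); SGN=1
def bar(t): return H+X*(280*np.cos(t)-5*np.sin(t))+Z*(280*np.sin(t)+5*np.cos(t))
def tang(t): return -X*np.sin(t)+Z*np.cos(t)
def pose(t,back=0,off=np.zeros(3),a=None,sgn=None):
    a=.3+.5*t if a is None else a
    z=X*np.sin(a)-Z*np.cos(a); y=(sgn or SGN)*(X*np.cos(a)+Z*np.sin(a))
    return bar(t)+off+z*(19-back), Rn.from_matrix(np.c_[np.cross(y,z),y,z]).as_quat()
def go(t,v=60,off=np.zeros(3),thr=None):
    p,q=pose(t,0,off); return bot.move_l(p,q,max_speed=v,threshold=thr)
def F(): return np.array(readout.read_wrist_force())
def ftx(t):  # outside force on tool: along tangent, along radius, along hinge
    f=F(); r=X*np.cos(t)+Z*np.sin(t); return np.array([f@tang(t),f@r,f@np.cross(Z,X)])
E
python3 - <<'E'
from arm import *
for s in(1,-1):
    for t,b in((.79,120),(.79,0),(1.1,0),(.5,0),(0,0)):
        print(s,t,b,pose(t,b,sgn=s)[0],solver.ik(*pose(t,b,sgn=s)))
print(F(),readout.read_ft_torque(),Rn.from_quat(readout.read_tcp_rot()).as_matrix())
E
```

```text
1 0.79 120 [515.744 -55.677 329.992] [ 0.956  0.142 -0.841  2.161 -0.447  0.246  0.733]
1 0.79 0 [591.397 -42.184 237.825] [ 0.912  0.574 -1.144  2.147  1.64   0.382 -1.287]
1 1.1 0 [523.6   -54.276 289.266] [ 1.121  0.337 -1.124  2.333  2.824  0.181 -2.473]
1 0.5 0 [638.223 -33.832 172.429] [ 0.257  0.519 -0.251  2.007 -0.056  0.093  0.303]
1 0 0 [670.078 -28.15   36.849] [ 0.178  0.792 -0.226  1.805  0.355  0.279 -0.11 ]
-1 0.79 120 [515.744 -55.677 329.992] [ 0.447  0.096 -0.263  2.171 -0.775  0.301 -2.091]
-1 0.79 0 [591.397 -42.184 237.825] [ 0.682  0.428 -0.744  2.152  1.774  0.12   1.671]
-1 1.1 0 [523.6   -54.276 289.266] [ 1.121  0.337 -1.124  2.333  2.824  0.181  0.668]
-1 0.5 0 [638.223 -33.832 172.429] [ 0.092  0.509 -0.012  2.012 -0.981  0.155 -1.943]
-1 0 0 [670.078 -28.15   36.849] [-0.103  0.794  0.23   1.814 -0.751  0.333 -2.242]
[-0.386 -0.403 -0.701] [-0.034 -0.026  0.002] [[ 0.972  0.234 -0.001]
 [ 0.234 -0.972  0.002]
 [-0.    -0.002 -1.   ]]
```

```bash
sed -i 's/a=.3+.5\*t if a is None else a/a=AL if a is None else a/; s/; SGN=1/; SGN=1; AL=0./' arm.py; python3 - <<'E'
from arm import *
for s in(1,-1):
  for al in (0,.25):
    for t,b in((.79,120),(.79,0),(1.1,0),(.5,0),(0,0)):
        print(s,al,t,b,solver.ik(*pose(t,b,sgn=s,a=al)))
E
```

```text
1 0 0.79 120 [ 0.413  0.471 -0.615  1.414  0.272  1.343 -0.035]
1 0 0.79 0 [ 0.374  0.552 -0.538  1.617  0.314  1.059 -0.078]
1 0 1.1 0 [ 0.471  0.398 -0.578  1.725  0.241  1.09  -0.007]
1 0 0.5 0 [ 0.307  0.687 -0.495  1.554  0.368  0.995 -0.119]
1 0 0 0 [ 0.235  0.887 -0.407  1.542  0.44   0.804 -0.171]
1 0.25 0.79 120 [ 0.579  0.312 -0.673  1.69   0.196  0.962  0.037]
1 0.25 0.79 0 [ 0.443  0.457 -0.546  1.815  0.304  0.699 -0.062]
1 0.25 1.1 0 [ 0.625  0.308 -0.679  1.902  0.218  0.759  0.03 ]
1 0.25 0.5 0 [ 0.342  0.594 -0.463  1.765  0.377  0.613 -0.128]
1 0.25 0 0 [ 0.196  0.803 -0.268  1.763  0.395  0.372 -0.145]
-1 0 0.79 120 [-0.573  0.612  1.136  1.446 -0.554  1.432 -2.398]
-1 0 0.79 0 [-0.102  0.51   0.221  1.633 -0.127  1.012 -2.806]
-1 0 1.1 0 [-0.636  0.554  1.137  1.757 -0.541  1.187 -2.307]
-1 0 0.5 0 [-0.157  0.658  0.306  1.57  -0.229  0.948 -2.743]
-1 0 0 0 [-0.201  0.886  0.386  1.559 -0.427  0.781 -2.602]
-1 0.25 0.79 120 [-0.681  0.422  1.14   1.723 -0.59   1.078 -2.338]
-1 0.25 0.79 0 [-0.047  0.413  0.164  1.829 -0.213  0.673 -2.718]
-1 0.25 1.1 0 [ 0.088  0.25   0.024  1.916 -0.113  0.738 -2.78 ]
-1 0.25 0.5 0 [-0.114  0.566  0.25   1.78  -0.356  0.594 -2.609]
-1 0.25 0 0 [-0.131  0.806  0.27   1.774 -0.659  0.409 -2.344]
```

```bash
python3 - <<'E'
from arm import *
p=np.array(readout.read_tcp_pos()); bot.move_l(p+[0,0,130],max_speed=250)
fingers.set_gripper(40,20)
off=-2*X
bot.goto(*pose(.79,110,off))
bot.pause(.3); print("free",F(),readout.read_tcp_pos(),pose(.79,110,off)[0])
print(bot.move_l(pose(.79,0,off)[0],max_speed=80,threshold=4)); print(F(),readout.read_tcp_pos(),readout.read_clock())
cv2.imwrite("pics/t1.png",cv2.resize(viewer.capture("scene")[100:250,230:430,::-1],None,fx=4,fy=4))
E
```

```text
free [0.598 1.138 0.139] [577.466 -44.968 343.396] [577.449 -44.671 343.418]
False
[ 0.892 -0.519  0.587] [577.838 -44.594 234.021] 5.6667
```

View pics/t1.png

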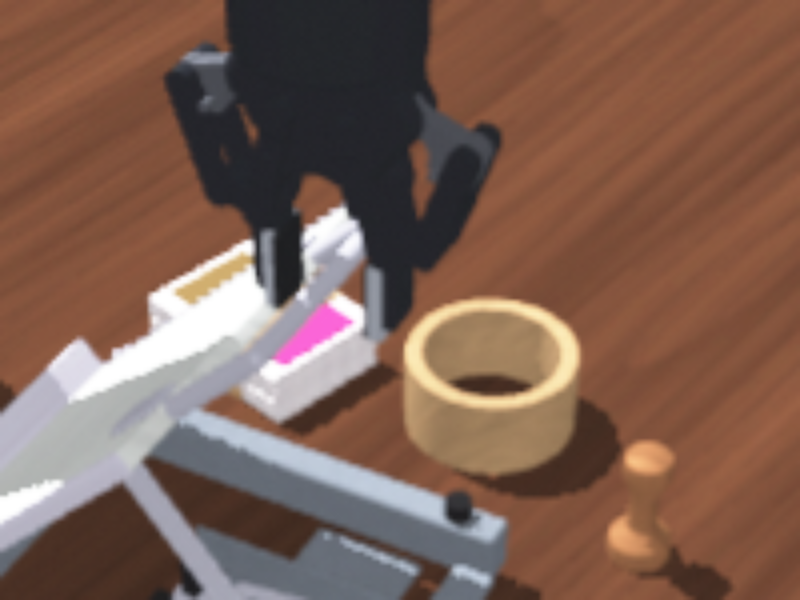

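The picture shows the bar between the two open fingers. I'll close in small steps and watch the force.

```bash
cat >> arm.py <<'E'
def F():
    v=[]
    for _ in range(6): v.append(readout.read_wrist_force()); bot.pause(.02)
    return np.mean(v,0)
E
python3 - <<'E'
from arm import *
print(F())
for g in (22,18,15,13,11):
    fingers.set_gripper(g,20); print(g,F()@X,F()[2],readout.read_finger_gap(),readout.read_grip_force())
fingers.set_gripper(0,25); print(F()@X,F()[2],readout.read_finger_gap(),readout.read_grip_force(),readout.read_clock())
E
```

```text
[0.08  0.014 0.141]
22 0.002125369052697411 0.24900384922008945 21.964121463180984 0.0
18 0.12664141415647276 -0.06643623509033983 17.580763456428055 0.0
15 -0.15259224570869612 0.3787028292661714 14.87846982021011 0.0
13 0.00774992093156416 -0.2260125191843246 12.94843818545234 0.0
11 -1.1002753439805568 0.168974990220261 11.341252329992516 0.7496749609708786
-3.354094437032732 0.7895894530554766 9.106237921323308 24.34143215417862 8.4167
```

```bash
python3 - <<'E'
from arm import *
for t in (.82,.87,.92,.97,1.01,1.04):
    s=go(t,50,thr=12); print(t,s,ftx(t),readout.read_finger_gap(),readout.read_clock())
    if s: break
E
```

```text
0.82 False [-1.791 -8.168  0.473] 8.951348332573467 8.8083
0.87 False [ -2.054 -11.043   0.34 ] 8.905655605142977 9.3417
0.92 False [ -1.191 -12.273   0.31 ] 8.92009107030703 9.875
0.97 False [ -1.414 -12.976   0.032] 9.15312728341609 10.4083
1.01 False [ -1.1   -13.315   0.032] 9.21837814180822 10.8833
1.04 False [ -1.297 -14.154   0.134] 8.722882680563977 11.3
```

```bash
python3 - <<'E'
from arm import *
t=1.04; r=X*np.cos(t)+Z*np.sin(t)
for k in (1,2,3,4):
    go(t,20,off=-k*r); f=ftx(t); print(k,f,readout.read_tcp_pos()-pose(t)[0],readout.read_clock())
    if f[1]>-2: break
E
```

```text
1 [ -0.722 -11.415   0.058] [-1.225 -0.264 -0.05 ] 11.65
2 [-0.952 -8.211 -0.272] [-0.17  -0.11  -0.673] 12.0
3 [-0.707 -2.287 -0.434] [ 0.545  0.048 -1.167] 12.35
4 [-1.701  5.295 -1.043] [ 0.968  0.107 -1.491] 12.7
```

```bash
cat >> arm.py <<'E'
def rad(t): return X*np.cos(t)+Z*np.sin(t)
def arc(t,v=60,k=-3.3,thr=None): return go(t,v,off=k*rad(t),thr=thr)
E
python3 - <<'E'
from arm import *
for t in (1.04,1.06,1.07,1.08,1.085,1.09,1.095,1.10,1.105):
    arc(t,15); f=ftx(t); print(t,f,readout.read_clock())
    if f[0]<-3.2: break
E
```

```text
1.04 [-1.691  7.983 -0.951] 13.05
1.06 [-1.424  8.534 -1.206] 13.6667
1.07 [-1.277  8.201 -1.156] 14.1
1.08 [-0.857  8.19  -1.334] 14.5333
1.085 [-0.913  8.18  -1.287] 14.8833
1.09 [-0.659  8.57  -1.159] 15.2333
1.095 [-1.205  8.294 -1.506] 15.5833
1.1 [-0.683  8.377 -1.   ] 15.9333
1.105 [-1.356  8.062 -1.272] 16.2833
```

```bash
python3 - <<'E'
from arm import *
print(readout.read_tcp_pos()-pose(1.105)[0])
for t in (1.11,1.115,1.12,1.125,1.13,1.135,1.14):
    arc(t,10,k=-2.5); f=ftx(t); print(t,f,readout.read_clock())
    if f[0]<-2.6: break
E
```

```text
[ 0.716  0.053 -1.324]
1.11 [-0.877  7.542 -0.855] 16.6917
1.115 [-1.335  7.485 -0.93 ] 17.0833
1.12 [-3.494  6.618 -1.033] 17.475
```

```bash
python3 - <<'E'
from arm import *
t=1.12
while t>.38:
    t-=.02 if t>1.04 else .04
    s=arc(t,40,k=-2.5,thr=5); f=ftx(t); print(round(t,2),s,f)
    if s and f[0]>1.5: break
print(readout.read_clock(),readout.read_finger_gap())
cv2.imwrite("pics/t2.png",viewer.capture("scene")[100:400,150:550,::-1])
E
```

```text
1.1 False [-1.681  7.663 -1.389]
1.08 False [-1.231  7.413 -1.259]
1.06 False [-1.116  7.802 -1.148]
1.04 False [-1.011  7.919 -0.808]
1.0 False [-1.01   7.399 -1.014]
0.96 False [-0.837  6.762 -0.978]
0.92 False [-0.66   6.834 -0.918]
0.88 False [-1.196  6.305 -0.937]
0.84 False [-1.081  6.436 -1.079]
0.8 False [-0.873  6.416 -0.885]
0.76 False [-1.143  6.096 -0.776]
0.72 False [-1.068  5.592 -0.682]
0.68 False [-1.176  4.945 -0.571]
0.64 False [-0.841  3.686 -0.302]
0.6 False [-1.136  2.341 -0.282]
0.56 False [-1.165  0.31   0.055]
0.52 False [-1.616 -1.258  0.238]
0.48 False [-1.485 -2.638  0.202]
0.44 False [-1.453 -3.797  0.531]
0.4 False [-2.123 -4.687  0.688]
0.36 False [-2.217 -5.291  1.021]
27.9667 8.886882759537192
```

View pics/t2.png

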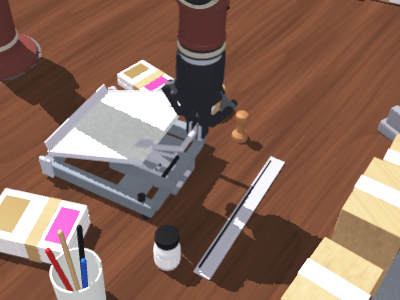

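```bash
python3 - <<'E'
from arm import *
for t in (.3,.24,.18,.12,.08,.05,.03,.02,.01,0,-.01,-.02,-.03,-.04):
    s=arc(t,50 if t>.06 else 20,k=-4,thr=5); f=ftx(t); print(t,s,f)
    if f[0]>1.5: break
print(readout.read_clock(),readout.read_tcp_pos()-pose(0)[0])
cv2.imwrite("pics/t3.png",viewer.capture("scene")[100:400,150:550,::-1])
E
```

```text
0.3 False [-1.729 -1.013  0.839]
0.24 False [-1.968  3.029  0.493]
0.18 False [-2.065  5.314  0.539]
0.12 False [-1.636  6.347  0.106]
0.08 False [-1.625  7.112  0.56 ]
0.05 False [-1.526  6.766  0.534]
0.03 False [-1.644  6.654  0.331]
0.02 False [-1.582  6.685  0.446]
0.01 False [-1.478  6.944  0.338]
0 False [-1.549  7.148  0.033]
-0.01 True [ 4.003 -0.843 -0.452]
33.4917 [-2.259 -0.337 -2.413]
```

View pics/t3.png

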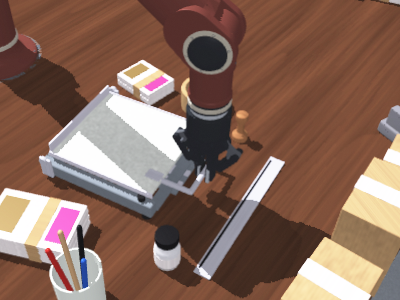

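```bash
python3 - <<'E'
from arm import *
for t in (.02,.1,.2,.3,.4,.5,.58,.66,.72,.745):
    arc(t,80 if t<.7 else 30,k=-3.2); f=ftx(t); print(t,f)
print(readout.read_clock())
while t>.55:
    t-=.02
    s=arc(t,14,k=-3,thr=3); f=ftx(t); print(round(t,3),s,f)
    if f[0]>.6: break
print(readout.read_clock(),readout.read_tcp_pos()-pose(t)[0],readout.read_finger_gap())
cv2.imwrite("pics/t4.png",viewer.capture("scene")[100:400,150:550,::-1])
E
```

```text
0.02 [-1.313  4.237  0.09 ]
0.1 [-1.942  4.879  0.211]
0.2 [-1.939  5.384  0.249]
0.3 [-2.034  5.673  0.134]
0.4 [-1.622  5.977  0.025]
0.5 [-1.482  6.682  0.201]
0.58 [-1.154  7.339  0.012]
0.66 [-1.602  7.765  0.122]
0.72 [-1.645  8.521  0.069]
0.745 [-1.399  8.835  0.141]
39.15
0.725 False [-2.06   8.196  0.032]
0.705 False [-1.848  8.448  0.061]
0.685 False [-1.73   9.072 -0.375]
0.665 False [-1.316  8.825 -0.434]
0.645 True [ 2.791  0.955 -0.048]
42.15 [-1.896 -0.313  0.162] 8.80552438815176
```

View pics/t4.png

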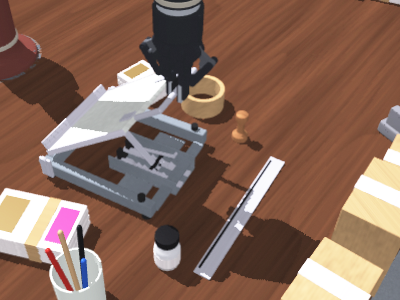

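The prop has caught at about 0.65 rad, and the gripper is pressing lightly on it. I'll unload it a little, then let go.

```bash
python3 - <<'E'
from arm import *
t=.65; q=pose(t)[1]
p=np.mean([readout.read_tcp_pos() for _ in range(8)],0)
for i in range(8):
    f=ftx(t); print(f)
    if f[0]<.6: break
    p=p+tang(t)*.3; bot.move_l(p,q,max_speed=5)
for g in (10.5,12,15,25,40):
    fingers.set_gripper(g,20); print(g,ftx(t),readout.read_finger_gap(),readout.read_grip_force())
print(bot.move_l(p+[0,0,110],max_speed=80,threshold=5),F(),readout.read_clock())
cv2.imwrite("pics/t5.png",viewer.capture("scene")[100:400,150:550,::-1])
E
```

```text
[ 1.983 -1.844  0.137]
[ 1.    -4.613 -0.324]
[ 0.261 -4.592 -0.174]
10.5 [-0.28  -3.863 -0.167] 10.42177861449472 1.4689431712031364
12 [ 0.141 -0.864  0.058] 12.032354349676678 0.3186649549752474
15 [ 0.082 -0.002  0.067] 15.167721480301958 0.0
25 [ 0.106 -0.094  0.046] 25.19475381938003 0.0
40 [-0.141 -0.186  0.175] 39.92246069536737 0.0
False [ 0.178 -0.206  0.065] 47.075
```

View pics/t5.png

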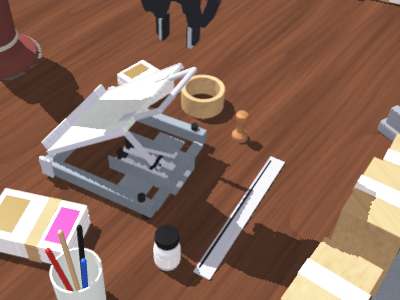

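The board is standing on the prop at the second notch, the gripper is clear, and the things around it have not moved. I'm handing the job in.

```bash
python3 -c "
from bench import *
print(job.finish_job())"
```

```text
the job is handed in; nothing more can be done
None
```

The board now stands on the second notch at about 0.65 rad (my estimate from the arm's position). The prop carries its weight, the gripper is clear, and I handed the job in at about 47 s; no verdict was returned.

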